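# Top the sugar-sphere pyramid and snap its dome shut

## Robot

A 7-joint arm with a two-finger parallel gripper is mounted at the origin on a cart in front of the work surface, level with it; the furniture and walls round the work are solid. World frame = base frame: x ahead of the robot, y to its left, z up, the work surface at z = 0. Lengths are in m, angles in rad, forces in N, time in s.
With the tool pointing down it reaches from about 0.425 to 0.8 m from the base axis. Payload 8.3 kg.
Tool frame: the origin (TCP) lies between the finger pads, 19 mm behind the fingertips; this is the grasp point; z points along the fingers, y is the line along which they close (so a half turn about z gives the same grasp; the last joint's range is limited). The gripper opens to 85 mm and grips with 20 to 120 N. Pads are 22 mm wide; open, the fingers measure 114 mm over their backs; the gripper's body (76 mm by 85 mm) begins 54 mm behind the grasp point. The pads swing forward as they close: fully open they stand 13 mm farther back than shut.
Start: joints at [1.08, 0.383, 0.016, 1.37, -0.006, 1.388, -0.046], TCP at [0.259, -0.569, 0.25] pointing down, gripper open.
Joint ranges: [-2.95, 2.95], [-0.25, 2.06], [-1.52, 1.56], [0.18, 2.33], [-1.44, 4.58], [0.02, 2.06], [-3.01, 3.01]. Speed limits (rad/s): [2.39, 2.39, 3.01, 3.01, 3.14, 3.14, 3.14].

## Interface

Orientations are given as a 3x3 rotation matrix whose columns are the frame's x, y, z axes.
In Python, from plant import robot, get_image, job, silhouettes gives the robot as it stands. Calls block until the motion is done:
- robot.move_ptp(position, orientation): joint-space move of the TCP to a pose.
- robot.movel(position, rot=None, rate=0.15): straight line of the TCP; rot=None keeps the orientation; rate is the mean speed in m/s.
- robot.movej(angles): joint-space move.
- robot.ungrasp() and robot.close(): open the fingers fully, or close them until they stop; the grip force is fixed at half the most.
- robot.pause(seconds).
- robot.inverse_kinematics(position, orientation): joint angles nearest the present ones, or None.
- robot.get_state(): the state.
- get_image(name): name is "scene" or "top"; returns a dict with "frame" (480x640x3 uint8, red, green, blue), "depth" (480x640 float32, m along the optical axis (not along the pixel's ray), 0 where there is no reading), "K" (3x3 intrinsics, pixels), "view" (4x4, takes a point from world to camera coordinates). Camera axes: x right, y up, looking along -z (the intrinsics and any distortion apply to the point x, -y, -z); pixel columns grow to the right and rows downward; lengths in m; the calibration is good to about 2 mm. A picture is of the moment at which its call begins.
A pose or a line that the arm cannot do raises robot.PlanningError and nothing moves.
- job.finish_job(): hands the job in; it is judged then, once.
Trained networks look in the newest picture that a camera, given by its name, has taken for a name from the list of things; names that differ only in an ending like _2 or _b are one class to them, and where a whole thing is asked for, a point or a joint stands for the part that bears it (a point fixed in the world has none). Each returns a list of dicts, best first, with "score" (0 to 1); they miss things now and then, are a little off and sometimes report something else, mostly with a low value. They report only what shows in the picture. A call takes as long as a camera call.
- silhouettes(camera, thing): "region" (480x640 bool, what is visible of it) and "rect" ([centre column, centre row, width, height] in pixels, round what is visible of it).
The state is a dict: "time_s": time; "qpos": joint angles; "qvel": joint speeds; "effort": joint torques, N m; "tool_pos": TCP position; "tcp_rot": TCP orientation; "wrist_force": force on the tool from outside, world axes, zero at the start; "wrist_torque": the same for the moment, N m; "finger_gap": finger opening in m; "grip_force": force on a finger pad.
Only numpy, scipy, OpenCV 4.12 (cv2) and the standard library are available. Lean on these libraries where they do the work, as an engineer would, in place of code of your own. Each camera call takes 0.05 s, during which the arm holds its last target. There are 200 camera calls.

## Task

Finish packing the sugar spheres: take the fourth sphere off its ring cutter and set it in the gap on top of the three in the dish, so that it rests there by itself. Then put the clear dome over them onto the base, press down until it clicks past the snap lugs, and keep pressing until the seal is squeezed fully down; the program finishes like that, your fingers still on the knob holding the dome pressed home, the pyramid intact under it. Leave the thermometer, the dropper bottle and the pocket scale where they are.

Things in the scene. Friction and masses are not known exactly. Their poses are not given: they have to be found in the camera images.
- base: round white plastic base, stuck to the worktop by its suction foot, immovable; origin: centre of its underside, on the worktop, z up. Flange 104 mm across, 5 mm thick; from it rises a stud 72 mm across, up to 37 mm height, with a dish in its top (66 mm across, floor at 23 mm height) in which three spheres lie.
- lug_ring (a point): point on the base axis 17 mm above its underside, level with six sprung round snap lugs that stand 3.5 mm out of the stud's side, every 60 degrees
- seal_ring (a point): point on the base axis 9.5 mm above its underside, level with the top of the soft grey seal ring (71 to 91 mm across) round the stud's foot, unloaded. It squeezes down 4 mm, to 5.5 mm height, at about 2 N per mm; any more push is carried by a hard stop.
- sphere_seat (a point): point on the base axis 62 mm above its underside: where the centre of the fourth sphere lies when it sits in the gap on the three
- sphere_low_1: one of the three 30 mm amber sugar spheres that already lie as a ring in the dish on top of the base stud; origin: its centre, 38 mm above the worktop; 3 lie 120 degrees apart, 18 mm from the base axis
- sphere_low_2: one of the three 30 mm amber sugar spheres that already lie as a ring in the dish on top of the base stud; origin: its centre, 38 mm above the worktop; 3 lie 120 degrees apart, 18 mm from the base axis
- sphere_low_3: one of the three 30 mm amber sugar spheres that already lie as a ring in the dish on top of the base stud; origin: its centre, 38 mm above the worktop; 3 lie 120 degrees apart, 18 mm from the base axis
- cutter: small plain steel ring cutter (loose tube, 26 mm across, 28 mm tall, standing upright); origin: centre of its underside. The fourth sphere rests on its open top. It may stand to the left or right of the base.
- sphere_top: the fourth amber sugar sphere, 30 mm across, about 25 g, loose; origin: its centre, about 37.6 mm above the worktop while it rests on the cutter
- cover: clear dome cover standing upright, mouth down, on the worktop, on the other side of the base from the cutter; about 120 g, 88 mm across, 115 mm tall, open below, white foot ring with a rounded bead inside that leaves a 75 mm bore. Origin: centre of its bottom rim, z up. The pyramid has 78 mm height of room inside. Any yaw fits.
- cover_rim (a point): same point as the cover's origin (centre of the bottom rim). Height above the base's underside: about 19 mm when the bead meets the lugs; then about 7 to 13 N push it past them, the force drops (click) and it meets the seal at 9.5 mm; let go, it would sit at about 8 mm; fully home it stops at 5.5 mm.
- cover_knob (a point): point on the axis of the cover's steel knob, 104 mm above the cover's rim: the height for the TCP when gripping. The knob's grip is a cylinder 28 mm across from 94 to 110 mm above the rim; dome top (83 mm) lies below it.
- thermometer: black probe thermometer lying flat, 42 x 105 x 20 mm, bystander; origin: centre of its underside
- bottle: small food colour dropper bottle, 33 mm across, 81 mm tall, bystander; origin: centre of its underside
- scale: flat black pocket scale, 125 x 78 x 21 mm, bystander; origin: centre of its underside

How it is judged:
On the way, in this order (a step that is already met when the one before it is completed fails the run):
1. the fourth sphere rests on the three, let go (z of sphere_top in the frame of base between 0.057 and 0.066 m and horizontal distance between sphere_top and base below 0.007 m and contact force between the fingers and sphere_top below 0.05 N and linear speed of sphere_top below 0.02 m/s), for 0.3 s.
2. the dome has clicked past the lugs (horizontal distance between cover and base below 0.005 m and angle between cover's own z axis and vertical below 0.06 rad and z of cover in the frame of base below 0.0105 m), for 0.2 s.
At the end, for the whole second after the job is handed in: dome rim under 7 mm above the base's underside, centred within 5 mm, upright within 0.06 rad, pressed on the base with over 6 N and held still by the fingers; the fourth sphere on the three: centre 57 to 66 mm above the base's underside, within 7 mm of its axis (z of sphere_top in the frame of base between 0.057 and 0.066 m and horizontal distance between sphere_top and base below 0.007 m and horizontal distance between cover and base below 0.005 m and angle between cover's own z axis and vertical below 0.06 rad and z of cover in the frame of base below 0.007 m and contact force between cover and base above 6 N and contact force between the fingers and cover above 2 N and linear speed of cover below 0.01 m/s); the arm keeps its last pose, push and grip.
It fails at once if the thermometer is moved (by more than 30 mm) (distance of thermometer from where it was at the start of the episode above 0.03 m).
It fails at once if the bottle is moved (by more than 30 mm) (distance of bottle from where it was at the start of the episode above 0.03 m).
It fails at once if the scale is moved (by more than 30 mm) (distance of scale from where it was at the start of the episode above 0.03 m).
It also fails if it takes over 67 s, if anything falls off the work surface, if the arm or the gripper's body presses on something with over 40 N, if the wrist force passes 120 N, or if a joint passes its speed limit or range.

## Working session

There is one attempt and no reset: what is moved stays moved. The work goes in short steps, each a Python script; the robot and the scene stay as the last script left them, time stands still between calls to the robot, and variables do not carry over. Pictures are saved under pics/ and viewed, at most 10 in all, crops included, and the job is handed in when it is done.

```bash
mkdir -p pics; ls; cat > h.py <<'E'
import numpy as np, cv2
from plant import robot, get_image, job, silhouettes
def world(im, reg):
    v,u=np.nonzero(reg & (im["depth"]>0)); d=im["depth"][v,u]; K=im["K"]
    p=np.c_[(u-K[0,2])/K[0,0]*d, -(v-K[1,2])/K[1,1]*d, -d, np.ones(len(d))]
    return (np.linalg.inv(im["view"])@p.T).T[:,:3]
E
python3 - <<'E'
from h import *
for c in("scene","top"):
    im=get_image(c); cv2.imwrite(f"pics/{c}0.png",im["frame"][:,:,::-1])
    print(c,im["K"].round(1).tolist(),np.linalg.inv(im["view"]).round(3).tolist(),[k for k in im])
    for t in("base","sphere_top","sphere_low_1","cutter","cover","cover_knob","thermometer","bottle","scale"):
        for s in silhouettes(c,t)[:4]:
            w=world(im,s["region"])
            print(t,round(s["score"],2),np.round(s["rect"]),len(w), w.mean(0).round(3) if len(w) else "", np.percentile(w,[2,98],axis=0).round(3).tolist() if len(w) else "")
s=robot.get_state(); print(s["time_s"],s["tcp_rot"].round(3).tolist() if hasattr(s["tcp_rot"],'round') else s["tcp_rot"], s["finger_gap"])
E
```

```text
pics
plant.py
scene [[580.8, 0.0, 315.9], [0.0, 580.8, 242.4], [0.0, 0.0, 1.0]] [[-0.905, 0.248, -0.346, 0.096], [-0.426, -0.518, 0.742, 0.744], [0.004, 0.819, 0.574, 0.698], [0.0, 0.0, 0.0, 1.0]] ['frame', 'depth', 'K', 'view']
base 0.62 [311. 279.  57.  46.] 1305 [ 0.462 -0.013  0.015] [[0.423, -0.063, 0.002], [0.518, 0.016, 0.037]]
sphere_top 0.61 [350. 212.  15.  11.] 158 [ 0.476 -0.248  0.039] [[0.462, -0.323, -0.001], [0.516, -0.234, 0.052]]
sphere_low_1 0.67 [312. 272.  19.  14.] 178 [ 0.459 -0.011  0.045] [[0.448, -0.024, 0.035], [0.474, -0.003, 0.053]]
sphere_low_1 0.61 [317. 263.  12.  15.] 131 [ 0.458 -0.042  0.046] [[0.448, -0.052, 0.035], [0.472, -0.034, 0.053]]
sphere_low_1 0.6 [302. 265.  15.  15.] 149 [ 0.486 -0.026  0.046] [[0.476, -0.04, 0.034], [0.497, -0.017, 0.053]]
cutter 0.6 [351. 223.   5.  11.] 89 [ 0.473 -0.24   0.014] [[0.464, -0.247, 0.003], [0.485, -0.235, 0.026]]
cover 0.81 [194. 372.  61.  81.] 3636 [0.499 0.293 0.058] [[0.472, 0.252, 0.005], [0.539, 0.317, 0.114]]
cover_knob 0.77 [199. 371.  63.  82.] 3632 [0.499 0.293 0.057] [[0.472, 0.253, 0.004], [0
[... 1590 characters left out ...]
  13.] 189 [ 0.459 -0.02   0.046] [[0.446, -0.034, 0.023], [0.472, -0.007, 0.054]]
thermometer 0.83 [284. 293.  56.  34.] 1087 [0.373 0.032 0.018] [[0.349, -0.017, 0.013], [0.398, 0.08, 0.023]]
bottle 0.78 [455. 191.  19.  21.] 314 [ 0.576 -0.3    0.047] [[0.565, -0.317, 0.006], [0.593, -0.289, 0.08]]
bottle 0.71 [162. 218.  54.  51.] 1856 [0.505 0.264 0.065] [[0.47, 0.232, 0.0], [0.548, 0.309, 0.114]]
scale 0.64 [197. 295.  40.  66.] 2583 [0.364 0.199 0.017] [[0.304, 0.162, 0.009], [0.423, 0.237, 0.023]]
scale 0.3 [284. 294.  57.  36.] 1174 [0.373 0.032 0.017] [[0.347, -0.018, 0.005], [0.398, 0.082, 0.023]]
1.0 [[0.91, 0.415, 0.0], [0.415, -0.91, 0.0], [0.0, -0.0, -1.0]] 0.08539892183406085
```

```bash
cat >> h.py <<'E'
from scipy.optimize import least_squares
def fitsphere(w,r=0.015):
    g=np.median(w,0)-[0,0,.01]
    return least_squares(lambda c:np.linalg.norm(w-c,axis=1)-r,g,loss="soft_l1",f_scale=.001).x
E
python3 - <<'E'
from h import *
for c in("scene","top"):
    im=get_image(c)
    for s in silhouettes(c,"sphere_low_1")[:3]: print(c,"low",fitsphere(world(im,s["region"])).round(4))
    for s in silhouettes(c,"sphere_top")[:1]: print(c,"top",fitsphere(world(im,s["region"])).round(4))
    full=world(im,im["depth"]>0)
    k=full[(full[:,2]>.106)&(np.hypot(full[:,0]-.51,full[:,1]-.28)<.08)]
    print("knob",len(k),k.mean(0).round(4),k.min(0).round(4),k.max(0).round(4))
    t=full[(full[:,2]>.111)&(np.hypot(full[:,0]-.51,full[:,1]-.28)<.08)]
    print("knobtop",len(t),cv2.minEnclosingCircle(t[:,:2].astype(np.float32)),t.mean(0).round(4))
    f=full[(full[:,2]>.002)&(full[:,2]<.009)&(np.hypot(full[:,0]-.465,full[:,1]+.03)<.065)]
    print("flange",len(f),cv2.minEnclosingCircle(f[:,:2].astype(np.float32)))
a,b=cv2.imread("pics/scene0.png"),cv2.imread("pics/top0.png")
cv2.imwrite("pics/both.png",np.vstack([cv2.resize(a[140:440,140:400],None,fx=1.5,fy=1.5)[:300] if 0 else a[150:430,120:520],b[120:380,100:500]]))
E
```

```text
scene low [ 0.463  -0.0186  0.0374]
scene low [ 0.4621 -0.0484  0.0371]
scene low [ 0.4893 -0.0339  0.0377]
knob 251 [0.5112 0.2784 0.1123] [0.4992 0.2644 0.106 ] [0.5258 0.2901 0.1172]
knobtop 183 ((0.5132883191108704, 0.27599653601646423), 0.013762007467448711) [0.5125 0.2772 0.1136]
flange 608 ((0.46550989151000977, -0.02930961549282074), 0.06463988125324249)
top low [ 0.4861 -0.0349  0.0367]
top low [ 0.4597 -0.0192  0.0372]
top low [ 0.4593 -0.05    0.0367]
top top [ 0.4739 -0.2516  0.0364]
knob 181 [0.5107 0.2723 0.1121] [0.4978 0.2591 0.1062] [0.5239 0.286  0.1191]
knobtop 120 ((0.5114515423774719, 0.27282601594924927), 0.013286886736750603) [0.5113 0.2727 0.1134]
flange 861 ((0.46489542722702026, -0.029479902237653732), 0.06461714953184128)
```

View pics/both.png

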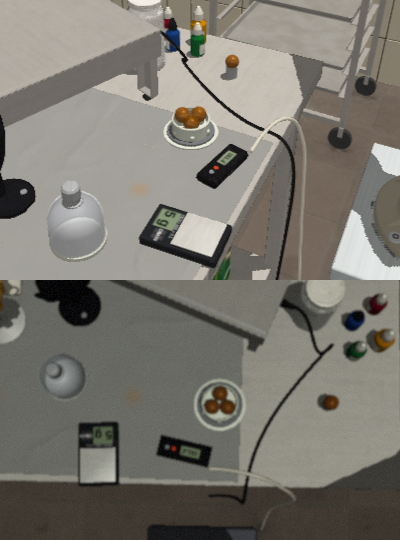

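```bash
python3 - <<'E'
from h import *
full=np.vstack([world(im,im["depth"]>0) for im in (get_image("top"),get_image("scene"))])
print("max z per cell (mm); rows x .35-.85, cols y -.5...45")
ys=np.arange(-.5,.46,.05)
print("       ",[round(float(y),2) for y in ys])
for x in np.arange(.3,.95,.05):
    r=[]
    for y in ys:
        m=(abs(full[:,0]-x)<.025)&(abs(full[:,1]-y)<.025)
        r.append(int(1000*np.percentile(full[m,2],99)) if m.sum()>3 else -1)
    print(round(x,2),r)
im=get_image("scene")
for s in silhouettes("scene","sphere_top")[:1]:
    w=world(im,s["region"]); w=w[(w[:,2]>.03)&(w[:,1]>-.28)]; print(fitsphere(w),len(w))
def R(a): # closing axis direction angle a
    y=np.array([np.cos(a),np.sin(a),0]); z=np.array([0,0,-1.]); return np.c_[np.cross(y,z),y,z]
for n,p in(("top",[.475,-.251,.049]),("seat",[.47,-.034,.073]),("seathi",[.47,-.034,.25]),("knob",[.512,.275,.104]),("knobhi",[.512,.275,.25])):
    for a in range(-180,180,30):
        q=robot.inverse_kinematics(p,R(np.radians(a)))
        print(n,a,None if q is None else np.round(q,2).tolist())
E
```

```text
max z per cell (mm); rows x .35-.85, cols y -.5...45
        [-0.5, -0.45, -0.4, -0.35, -0.3, -0.25, -0.2, -0.15, -0.1, -0.05, -0.0, 0.05, 0.1, 0.15, 0.2, 0.25, 0.3, 0.35, 0.4, 0.45]
0.3 [-889, -889, 2, 2, 3, 3, 3, 18, 19, 3, 3, 3, 3, 21, 22, 21, 2, 2, 3, 63]
0.35 [-891, -892, 4, 3, 3, 4, 4, 4, 23, 21, 22, 21, 19, 22, 23, 22, 5, 5, 56, 65]
0.4 [-1, -1, 4, 4, 3, 3, 4, 5, 7, 8, 21, 21, 19, 20, 21, 19, 4, 4, 61, 65]
0.45 [-1, -1, 3, 4, 4, 51, 4, 8, 8, 53, 52, 4, 4, 13, 16, 59, 56, 3, 61, 65]
0.5 [-1, -1, 4, 4, 3, 51, 7, 8, 7, 53, 47, 4, 4, 4, 3, 115, 114, 4, 4, 62]
0.55 [-1, -1, 4, 4, 66, 32, 8, 3, 164, 5, 4, 4, 4, 4, 4, 80, 82, 3, 181, 171]
0.6 [-1, -1, 4, 92, 79, 89, 131, 163, 166, 166, 166, 160, 4, 4, 4, 11, 4, 208, 200, 194]
0.65 [-1, -1, 3, 74, 79, 165, 164, 166, 167, 167, 166, 166, 166, 165, 17, 172, 168, 208, 221, 200]
0.7 [-1, -1, 4, 79, 4, 165, 165, 167, 167, 167, 167, 166, 166, 166, 166, 173, 171, 218, 222, 211]
0.75 [-1, -1, 3, 93, 5, 4, 449, 167, 167, 167, 167, 166, 166, 166, 166, 166, 166, 167, 11, 11]
0.8 [-1, -1, 3, 4, 4, 3, 167, 167, 167, 167, 167, 167, 166, 166, 166, 16
[... 2772 characters left out ...]
31, 0.8, -1.29, 1.64, 0.79, 1.32, 1.51]
knobhi -180 [0.31, 0.6, -1.28, 1.46, 0.57, 1.5, 2.18]
knobhi -150 [-1.44, 0.61, 1.36, 1.53, -0.6, 1.48, -2.68]
knobhi -120 [-1.23, 0.38, 0.91, 1.53, -0.3, 1.38, -2.39]
knobhi -90 [0.22, 0.49, -1.08, 1.46, 0.44, 1.45, -2.44]
knobhi -60 [0.18, 0.46, -1.01, 1.46, 0.39, 1.43, -1.88]
knobhi -30 [0.22, 0.49, -1.08, 1.46, 0.43, 1.45, -1.39]
knobhi 0 [0.24, 0.51, -1.12, 1.46, 0.46, 1.46, -0.88]
knobhi 30 [0.25, 0.52, -1.14, 1.46, 0.47, 1.46, -0.37]
knobhi 60 [0.24, 0.51, -1.13, 1.46, 0.46, 1.46, 0.16]
knobhi 90 [0.24, 0.51, -1.12, 1.46, 0.46, 1.45, 0.69]
knobhi 120 [0.21, 0.49, -1.07, 1.46, 0.43, 1.44, 1.23]
knobhi 150 [0.31, 0.6, -1.28, 1.46, 0.57, 1.5, 1.66]
```

```bash
cat >> h.py <<'E'
def R(deg):
    a=np.radians(deg); y=np.array([np.cos(a),np.sin(a),0]); z=np.array([0,0,-1.]); return np.c_[np.cross(y,z),y,z]
BASE=np.array([.470,-.034]); SPH=np.array([.4755,-.251]); KNOB=np.array([.512,.275])
def st(m=""):
    s=robot.get_state(); print(m,round(s["time_s"],2),np.round(s["tool_pos"],4),"F",np.round(s["wrist_force"],2),"gap",round(s["finger_gap"],4),"grip",round(s["grip_force"],1)); return s
E
python3 - <<'E'
from h import *
full=np.vstack([world(im,im["depth"]>0) for im in (get_image("top"),get_image("scene"))])
for n,c,zm in(("base",BASE,.1),("sph",SPH,.06),("knob",KNOB,.125)):
    f=full[(full[:,2]>zm)&(full[:,2]<.4)]; d=np.hypot(*(f[:,:2]-c).T); i=np.argsort(d)
    print(n,d[i[:200:40]].round(3),f[i[:200:40]].round(3).tolist())
    rel=(f-np.r_[c,0])[:,:2]@R(68)[:2,:2]; b=(abs(rel[:,1])<.05); print("min |x| in tool strip",np.sort(abs(rel[b,0]))[:40:13].round(3))
E
```

```text
base [0.116 0.118 0.118 0.118 0.118] [[0.576, -0.081, 0.144], [0.582, -0.07, 0.148], [0.576, -0.085, 0.142], [0.582, -0.073, 0.127], [0.577, -0.085, 0.11]]
min |x| in tool strip [0.115 0.116 0.117 0.117]
sph [0.107 0.113 0.115 0.118 0.12 ] [[0.572, -0.297, 0.064], [0.579, -0.295, 0.069], [0.579, -0.302, 0.078], [0.583, -0.298, 0.072], [0.586, -0.204, 0.069]]
min |x| in tool strip [0.107 0.11  0.112 0.112]
knob [0.111 0.115 0.118 0.119 0.12 ] [[0.577, 0.365, 0.2], [0.579, 0.369, 0.203], [0.588, 0.365, 0.172], [0.587, 0.368, 0.207], [0.591, 0.366, 0.169]]
min |x| in tool strip [0.122 0.127 0.128 0.129]
```

```bash
python3 - <<'E'
from h import *
r=R(68)
robot.move_ptp([*SPH,.18],r); st()
robot.movel([*SPH,.049],rate=.1); st("down")
robot.close(); st("closed")
robot.movel([*SPH,.17]); st("up")
im=get_image("top"); im2=get_image("scene")
cv2.imwrite("pics/g.png",np.hstack([im["frame"][170:320,350:530],im2["frame"][120:270,270:450]])[:,:,::-1].repeat(2,0).repeat(2,1))
E
```

```text
3.05 [ 0.4751 -0.2523  0.1801] F [-0.39 -0.33  0.15] gap 0.0854 grip 0.0
down 4.51 [ 0.476  -0.2512  0.0497] F [ 0.29 -0.67  0.91] gap 0.0853 grip 0.0
closed 5.09 [ 0.4757 -0.2509  0.0493] F [-1.01  0.82  3.17] gap 0.0266 grip 58.9
up 6.05 [ 0.4749 -0.2508  0.1689] F [ 0.92 -0.58 -0.21] gap 0.0267 grip 59.0
```

View pics/g.png

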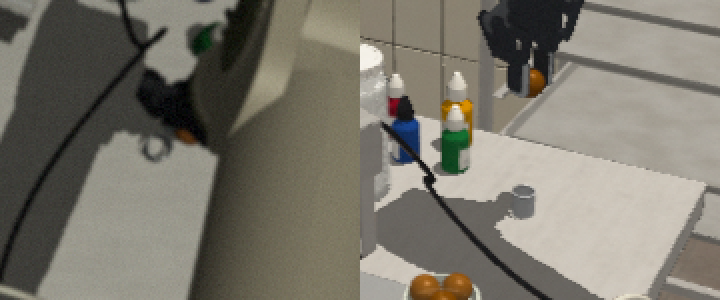

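```bash
python3 - <<'E'
from h import *
s=st()
for c in("scene","top"):
  im=get_image(c)
  w=world(im,im["depth"]>0).reshape(-1,3)
  m=im["depth"]>0; rgb=im["frame"][m].astype(int)
  o=(rgb[:,0]>rgb[:,2]*2)&(rgb[:,0]>80)
  k=o&(np.linalg.norm(w-s["tool_pos"],axis=1)<.06)
  w=w[k]; print(c,len(w)); 
  if len(w)>15:
    f=least_squares(lambda p:np.linalg.norm(w-p,axis=1)-.015,w.mean(0)-[0,.005,.005],loss="soft_l1",f_scale=.001).x
    print(w.mean(0).round(4),f.round(4), "tool frame",(s["tcp_rot"].T@(f-s["tool_pos"])).round(4))
E
```

```text
6.15 [ 0.4748 -0.2507  0.1687] F [ 0.33  0.15 -0.48] gap 0.0267 grip 59.0
scene 59
[ 0.4669 -0.2464  0.1644] [ 0.4761 -0.2503  0.1564] tool frame [-0.0011  0.0009  0.0123]
top 4
```

```bash
python3 - <<'E'
from h import *
robot.movel([.4755,-.251,.2]); 
robot.movel([*BASE,.2],rate=.2); st("over")
robot.movel([*BASE,.085],rate=.1); st("low"); robot.pause(.2); f0=st()["wrist_force"][2]
z=.085
while z>.070:
    z-=.001; robot.movel([*BASE,z],rate=.03); robot.pause(.05); s=st()
    if s["wrist_force"][2]-f0>2.5: break
im=get_image("scene"); cv2.imwrite("pics/p.png",im["frame"][190:330,230:410,::-1].repeat(3,0).repeat(3,1))
E
```

```text
over 7.83 [ 0.4699 -0.0351  0.1998] F [-0.88  0.36  0.47] gap 0.0269 grip 59.0
low 9.13 [ 0.4705 -0.034   0.0856] F [0.21 0.49 0.08] gap 0.0265 grip 59.0
 9.33 [ 0.4703 -0.0341  0.0854] F [-0.4   0.06 -0.39] gap 0.0268 grip 59.0
 9.63 [ 0.47  -0.034  0.084] F [-0.12 -0.73 -0.55] gap 0.0264 grip 59.0
 9.93 [ 0.47  -0.034  0.083] F [ 0.88 -0.95 -0.79] gap 0.0267 grip 59.0
 10.23 [ 0.47  -0.034  0.082] F [ 0.05 -0.47  0.28] gap 0.0264 grip 59.0
 10.53 [ 0.47  -0.034  0.081] F [0.33 0.72 0.12] gap 0.0267 grip 59.0
 10.83 [ 0.47   -0.034   0.0799] F [0.34 1.23 0.62] gap 0.0266 grip 59.0
 11.13 [ 0.47  -0.034  0.079] F [ 0.08 -0.28 -0.14] gap 0.0266 grip 59.0
 11.43 [ 0.47  -0.034  0.078] F [-0.6   0.16 -0.04] gap 0.0266 grip 59.0
 11.73 [ 0.47  -0.034  0.077] F [ 0.36 -0.18  0.22] gap 0.0267 grip 59.0
 12.03 [ 0.47  -0.034  0.076] F [0.95 0.05 0.32] gap 0.0265 grip 59.0
 12.33 [ 0.4699 -0.034   0.0749] F [-0.49  0.73  0.83] gap 0.0269 grip 59.0
 12.63 [ 0.4702 -0.0339  0.0741] F [0.35 0.34 1.28] gap 0.0266 grip 59.1
 12.93 [ 0.4708 -0.0337  0.0737] F [-0.53  1.98  6.06] gap 0.0265 grip 59.5
```

View pics/p.png

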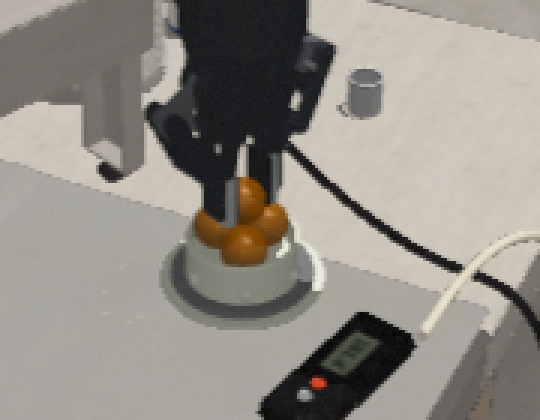

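```bash
python3 - <<'E'
from h import *
robot.movel([*BASE,.0743],rate=.03); robot.pause(.1); st()
robot.ungrasp(); robot.pause(.2); st("open")
robot.movel([*BASE,.2],rate=.1); 
robot.move_ptp([*KNOB,.22],R(68)); st()
for c in("scene","top"):
    im=get_image(c); w=world(im,im["depth"]>0); w=w[np.hypot(*(w[:,:2]-BASE).T)<.03]
    t=w[w[:,2]>.06]; f=least_squares(lambda p:np.linalg.norm(t-p,axis=1)-.015,[*BASE,.06],loss="soft_l1",f_scale=.001).x
    print(c,len(t),f.round(4),w[:,2].max())
    for s in silhouettes(c,"sphere_low_1")[:4]: print("low",fitsphere(world(im,s["region"])).round(4))
    cv2.imwrite(f"pics/q{c}.png",im["frame"][::,::,::-1])
E
```

```text
13.33 [ 0.47   -0.034   0.0742] F [ 0.61 -0.37  1.29] gap 0.0266 grip 59.1
open 14.14 [ 0.47   -0.034   0.0743] F [-0.26  0.01 -0.12] gap 0.0854 grip 0.0
 16.74 [0.5126 0.2733 0.2195] F [0.48 0.29 0.67] gap 0.0853 grip 0.0
scene 173 [ 0.4713 -0.0335  0.0616] 0.0774910593503566
low [ 0.4886 -0.0339  0.0378]
low [ 0.4628 -0.0181  0.0372]
low [ 0.4626 -0.0483  0.0371]
low [0.3743 0.0441 0.0139]
top 192 [ 0.4685 -0.0348  0.061 ] 0.0794518429996911
low [ 0.485  -0.0347  0.0382]
low [ 0.4596 -0.0495  0.0369]
low [0.5315 0.2446 0.0448]
low [ 0.4626 -0.0344  0.0154]
```

View pics/qscene.png

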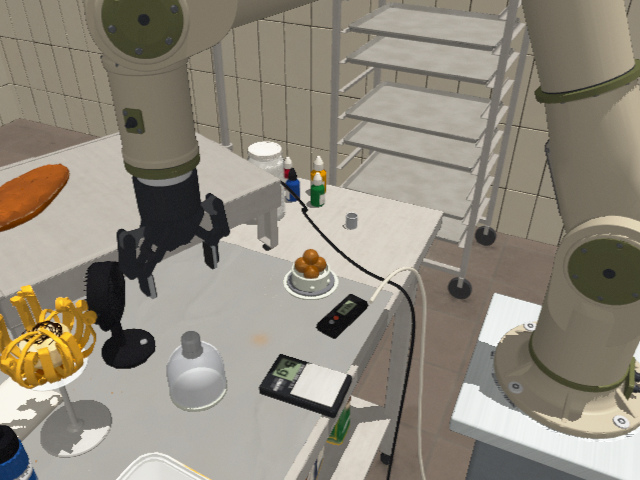

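```bash
python3 - <<'E'
from h import *
K=KNOB
robot.move_ptp([*K,.16],R(-22)); st()
robot.movel([*K,.105],rate=.1); robot.close(); st("grip1"); robot.ungrasp(); st()
robot.movel([*K,.15],rate=.15)
robot.move_ptp([*K,.15],R(68))
robot.movel([*K,.105],rate=.1); robot.pause(.1); robot.close(); robot.pause(.2); s=st("grip2"); 
robot.movel([*K,.14],rate=.1); robot.movel([*K,.23],rate=.15); robot.pause(.3); s=st("up")
for c in("scene","top"):
    im=get_image(c); cv2.imwrite(f"pics/k{c}.png",im["frame"][:,:,::-1])
    for o in silhouettes(c,"cover")[:1]:
        w=world(im,o["region"]); print(c,o["rect"],np.percentile(w,[1,99],axis=0).round(4).tolist())
E
```

```text
18.28 [0.5121 0.275  0.1602] F [ 0.82 -0.36 -0.19] gap 0.0853 grip 0.0
grip1 19.56 [0.5124 0.2751 0.1054] F [ 0.16 -0.67  2.45] gap 0.0264 grip 58.9
 20.17 [0.512 0.275 0.105] F [0.36 0.3  1.45] gap 0.0857 grip 0.0
grip2 23.4 [0.5122 0.2752 0.1053] F [0.72 0.33 3.59] gap 0.0257 grip 59.0
up 24.95 [0.5117 0.2748 0.2293] F [ 0.22  0.15 -0.85] gap 0.026 grip 59.0
scene [185.1, 306.3, 69.2, 89.8] [[0.4709, 0.1223, 0.0008], [0.6123, 0.3175, 0.2385]]
top [163.7, 195.4, 24.8, 23.0] [[0.5151, 0.2307, 0.1275], [0.5474, 0.2554, 0.193]]
```

View pics/kscene.png

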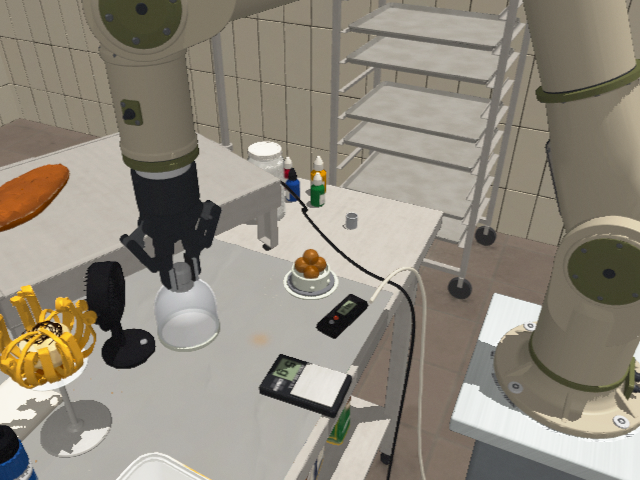

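```bash
python3 - <<'E'
from h import *
B=BASE
robot.movel([*B,.23],rate=.2); robot.pause(.2); st("over")
robot.movel([*B,.150],rate=.1); robot.pause(.2); f0=st("low")["wrist_force"]
for z in np.arange(.147,.1255,-.003):
    robot.movel([*B,z],rate=.04); robot.pause(.05); s=st()
    if s["wrist_force"][2]-f0[2]>5 or np.hypot(*(s["wrist_force"]-f0)[:2])>5: print("contact");break
im=get_image("scene"); cv2.imwrite("pics/d.png",im["frame"][130:330,210:430,::-1].repeat(2,0).repeat(2,1))
E
```

```text
over 27.06 [ 0.4701 -0.0333  0.23  ] F [-0.18 -0.01 -0.49] gap 0.0261 grip 59.0
low 28.21 [ 0.4704 -0.034   0.1506] F [ 0.85  0.29 -0.3 ] gap 0.026 grip 59.0
 28.51 [ 0.4699 -0.034   0.1469] F [ 0.16  0.89 -1.16] gap 0.026 grip 59.0
 28.81 [ 0.4699 -0.034   0.1439] F [ 0.39 -0.62 -1.08] gap 0.0257 grip 59.0
 29.11 [ 0.4699 -0.034   0.1409] F [-0.31 -0.12 -1.21] gap 0.0258 grip 59.0
 29.41 [ 0.4699 -0.034   0.1379] F [ 0.34 -0.12 -0.35] gap 0.0259 grip 59.0
 29.71 [ 0.4699 -0.034   0.1349] F [ 0.11  0.28 -1.23] gap 0.0258 grip 59.0
 30.01 [ 0.47   -0.034   0.1319] F [ 0.73 -0.94 -0.95] gap 0.0256 grip 59.0
 30.31 [ 0.4699 -0.034   0.1289] F [ 0.33  0.06 -1.49] gap 0.026 grip 59.0
 30.61 [ 0.47   -0.034   0.1259] F [-0.55 -1.   -0.25] gap 0.026 grip 59.0
```

View pics/d.png

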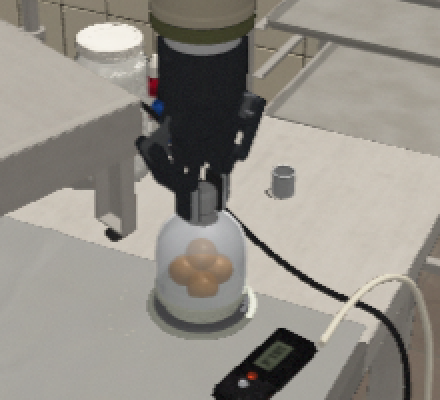

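```bash
python3 - <<'E'
from h import *
B=BASE; z=.126
while z>.098:
    z-=.001; robot.movel([*B,z],rate=.04); robot.pause(.05); s=st(f"{z:.3f}")
    if s["wrist_force"][2]>26 or np.hypot(*s["wrist_force"][:2])>15: print("stop");break
robot.pause(.3); st("held")
im=get_image("scene"); cv2.imwrite("pics/e.png",im["frame"][130:330,210:430,::-1].repeat(2,0).repeat(2,1))
E
```

```text
0.125 30.96 [ 0.47  -0.034  0.125] F [-0.84  1.06 -1.49] gap 0.026 grip 59.0
0.124 31.26 [ 0.47  -0.034  0.124] F [ 0.71  0.12 -1.06] gap 0.0255 grip 59.0
0.123 31.56 [ 0.4703 -0.034   0.1232] F [-0.22  0.55  3.05] gap 0.0261 grip 59.3
0.122 31.86 [ 0.4705 -0.034   0.1224] F [ 0.24 -0.03  4.14] gap 0.0255 grip 59.6
0.121 32.16 [ 0.4705 -0.034   0.1214] F [-0.04 -1.06  5.28] gap 0.0258 grip 59.6
0.120 32.46 [ 0.4704 -0.0339  0.1204] F [-0.17 -0.68  5.12] gap 0.0258 grip 59.6
0.119 32.76 [ 0.4702 -0.0339  0.1191] F [ 0.38 -0.39  3.84] gap 0.0253 grip 59.4
0.118 33.06 [ 0.4697 -0.0339  0.1177] F [0.05 1.24 0.11] gap 0.0258 grip 59.1
0.117 33.36 [ 0.4696 -0.0339  0.1166] F [ 0.56  0.15 -3.42] gap 0.0256 grip 59.0
0.116 33.66 [ 0.4696 -0.0339  0.1156] F [-0.01  0.65 -4.71] gap 0.0258 grip 59.1
0.115 33.96 [ 0.4697 -0.034   0.1148] F [-0.62  1.16 -3.96] gap 0.0257 grip 59.1
0.114 34.26 [ 0.4699 -0.0339  0.114 ] F [-0.87  1.91 -1.38] gap 0.0258 grip 59.4
0.113 34.56 [ 0.4701 -0.034   0.1132] F [-1.05  1.51  1.25] gap 0.0257 grip 59.7
0.112 34.86 [ 0.4702 -0.0339  0.1122] F [-1.74  2.06  4.39] gap 0.026 grip 60.0
0.111 35.16 [ 0.4702 -0.0339  0.1113] F [-2.34  1.51  6.34] gap 0.0255 grip 60.2
0.110 35.46 [ 0.4703 -0.0338  0.1106] F [-4.47  1.61 10.42] gap 0.0257 grip 60.5
0.109 35.76 [ 0.4706 -0.0337  0.1105] F [-8.    2.39 20.32] gap 0.0256 grip 61.6
0.108 36.06 [ 0.4708 -0.0336  0.1104] F [-12.47   3.17  30.51] gap 0.0255 grip 62.7
stop
held 36.36 [ 0.4708 -0.0336  0.1104] F [-12.7    3.08  29.98] gap 0.026 grip 62.7
```

View pics/e.png

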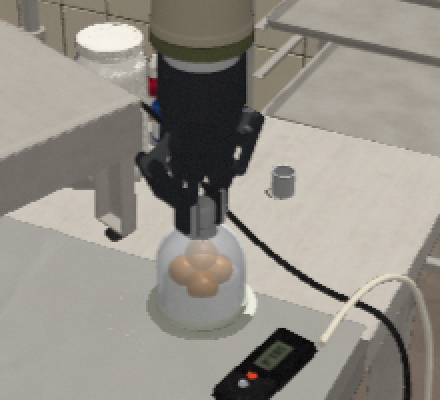

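```bash
python3 -c "
from h import *
st(); print(job.finish_job())"
```

```text
36.41 [ 0.4708 -0.0336  0.1104] F [-12.09   2.95  30.32] gap 0.0257 grip 62.7
the job is handed in; nothing more can be done
None
```

I handed the job in at 36.4 s: the fourth sphere sits on the three, and the dome clicked past the lugs and is held against the hard stop with about 30 N, with the fingers still on the knob and the pyramid intact; the hand-in call returned no verdict.

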